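# Let an onion out of a lever hopper and close its lid softly

## Robot

A 7-joint arm with a two-finger parallel gripper is mounted at the origin on the work surface. World frame = base frame: x ahead of the robot, y to its left, z up, the work surface at z = 0. Lengths are in m, angles in rad, forces in N, time in s.
With the tool pointing down it reaches from about 0.35 to 0.9 m from the base axis. Payload 7.2 kg.
Tool frame: the origin (TCP) lies at the very end of the fingers, on their centre line; the grasp point (between the pads) lies 19 mm behind it; z points along the fingers, y is the line along which they close (so a half turn about z gives the same grasp; the last joint's range is limited). The gripper opens to 88 mm and grips with 3 to 60 N. Pads are 20 mm wide; open, the fingers measure 115 mm over their backs; the gripper's body (75 mm by 178 mm) begins 61 mm behind the grasp point.
Start: joints at [-1.236, 0.411, -0.013, 1.596, 0.006, 1.134, -0.082], TCP at [0.245, 0.575, 0.223] pointing down, gripper open.
Joint ranges: [-2.95, 2.95], [-0.29, 1.99], [-1.47, 1.44], [0.14, 2.54], [-1.03, 4.17], [0.13, 1.85], [-2.86, 2.86]. Speed limits (rad/s): [2.39, 2.39, 3.01, 3.01, 3.14, 3.14, 3.14].

## Interface

Orientations are given as a unit quaternion [x, y, z, w].
In Python, from station import bot, imaging, current_time_s, current_joints, current_qd, current_effort, current_ee_pos, current_tcp_rot, current_wrist_force, current_ft_torque, current_gripper_width, current_gripper_force gives the robot as it stands. Calls block until the motion is done:
- bot.reach(position, orientation): joint-space move of the TCP to a pose.
- bot.move_l(position, frame=None, max_speed=0.15, guard=None): straight line of the TCP; frame=None keeps the orientation; max_speed is the mean speed in m/s. With guard (N) it stops when the force on the tool has changed by that much, and returns True; else False.
- bot.goto_joints(angles): joint-space move.
- bot.command_gripper(opening): opening from 0.0 (shut) to 1.0 (fully open); the grip force is fixed at half the most; returns when the fingers have stopped.
- bot.hold(seconds).
- bot.ik(position, orientation): joint angles nearest the present ones, or None.
- imaging.read_camera(name): name is "side" or "top" or "wrist"; returns (picture, depth): 420x560x3 uint8, blue, green, red; 420x560 float32, m along the optical axis (not along the pixel's ray), 0 where there is no reading.
- imaging.camera_params(name): a dict with "fx", "fy", "cx", "cy" (pixels), "pose" (4x4, takes a point from camera to world coordinates); the wrist camera has in their place "hand_eye" (4x4, takes a point from camera to tool coordinates, whose origin is the TCP and whose axes are the flange's). Camera axes: x right, y down, z forward; pixel columns grow to the right and rows downward; lengths in m; the calibration is good to about 2 mm. A picture is of the moment at which its call begins: read the wrist's pose just before it. camera_params takes no time and is no camera call.
A pose or a line that the arm cannot do raises bot.MotionError and nothing moves.
- bot.finish_job(): hands the job in; it is judged then, once.
Trained networks look in the newest picture that a camera, given by its name, has taken for a name from the list of things; names that differ only in an ending like _2 or _b are one class to them, and where a whole thing is asked for, a point or a joint stands for the part that bears it (a point fixed in the world has none). Each returns a list of dicts, best first, with "score" (0 to 1); they miss things now and then, are a little off and sometimes report something else, mostly with a low value. They report only what shows in the picture. A call takes as long as a camera call. They do not tell look-alikes from the thing itself.
- imaging.look_for(label, camera): "box" ([centre column, centre row, width, height] as shares, 0 to 1, of the picture: columns of its width, rows of its height, round what is visible of it).
Readings, each from a call of its own:
- current_time_s(): time.
- current_joints(): joint angles.
- current_qd(): joint speeds.
- current_effort(): joint torques, N m.
- current_ee_pos(): TCP position.
- current_tcp_rot(): TCP orientation.
- current_wrist_force(): force on the tool from outside, world axes, zero at the start.
- current_ft_torque(): the same for the moment, N m.
- current_gripper_width(): opening from 0.0 (shut) to 1.0 (fully open).
- current_gripper_force(): force on a finger pad.
Only numpy, scipy, OpenCV 4.12 (cv2) and the standard library are available. Lean on these libraries where they do the work, as an engineer would, in place of code of your own. Each camera call takes 0.05 s, during which the arm holds its last target. There are 200 camera calls.

## Task

Using only the fingertips, press the lever of the hopper that holds the big onion all the way down and keep it down until the onion has rolled out and come to rest in the pan, then let the lever rise slowly so that the lid eases shut without slamming. Leave the other hopper shut, do not touch the onion by hand, pick nothing up, leave the other things on the counter where they are, and finish with the hand clear.

Things in the scene. Friction and masses are not known exactly. Their poses are not given: they have to be found in the camera images.
- onion_hopper: aluminium hopper fixed to the counter, one of two alike, their places drawn. Origin on the counter below the trough's front edge; +x (yaw within 0.25 rad) goes from lever over trough to catch pan, away from the robot. Trough x -134 to 0 mm, 86 wide, 105 high, open on top; hinge posts at x 0 are 150 high, lever posts at x -60 135 high; pan x 0 to 162, 120 wide, 55 high. Holds the big onion.
- shallot_hopper: aluminium hopper fixed to the counter, one of two alike, their places drawn. Origin on the counter below the trough's front edge; +x (yaw within 0.25 rad) goes from lever over trough to catch pan, away from the robot. Trough x -134 to 0 mm, 86 wide, 105 high, open on top; hinge posts at x 0 are 150 high, lever posts at x -60 135 high; pan x 0 to 162, 120 wide, 55 high. Holds the small shallot.
- onion_tread (a point): centre of the top face of the black tread (44 along x, 50 mm wide) at the near end of the onion hopper's lever, at hopper x -219 mm, y 0. Up at rest: about 165 mm above the counter, tilted 13 degrees; pressed from above it sinks 73 mm on a 160 mm arc about the pivot (x within 8 mm) and tilts 13 degrees the other way. Takes 2 N at first, 6 N at the stop; springs up if let go.
- shallot_tread (a point): centre of the top face of the black tread (44 along x, 50 mm wide) at the near end of the shallot hopper's lever, at hopper x -219 mm, y 0. Up at rest: about 165 mm above the counter, tilted 13 degrees; pressed from above it sinks 73 mm on a 160 mm arc about the pivot (x within 8 mm) and tilts 13 degrees the other way. Takes 2 N at first, 6 N at the stop; springs up if let go.
- onion_lever: lever of the onion hopper: a yoke of two side bars, 126 mm apart, that converge at the rear on the tread; origin on its pivot axis, 60 mm behind and 115 mm above the hopper's origin. It turns 0.46 rad from rest to its stop
- onion_lid (a joint): lid of the onion hopper: steel flap 74 mm wide, 98 mm long, hinged 140 mm above the counter at the trough's front and linked to the lever: 0 rad = shut (hanging), 1.15 = fully open (swung up and out over the pan, lever on its stop). It turns 2.5 times as far as the lever, about 16 rad per metre of tread travel; let go from open it slams at over 4 rad/s (soft is below 2)
- shallot_lid (a joint): lid of the shallot hopper, the same; stays at 0
- onion: big red onion, a ball 70 mm across, 160 g; origin at its centre. At first it lies in the trough against the lid; the pan's floor falls to +x, so once out it rests against the far wall, centre about 121 mm ahead (+x) of the hopper's origin
- shallot: small shallot, a ball 44 mm across; origin at its centre; lies in the other trough against the lid
- spice_jar: bystander: closed spice jar, 44 mm across, 105 mm tall, standing between the two hoppers; origin at the centre of its underside
- spoon: bystander: steel spoon, 170 mm long, lying flat between the two levers' treads, nearer the robot; origin at the middle of its underside
- bread_roll: bystander: flattish bread roll, 90 mm across, 44 mm high, left side of the counter; origin under its centre
- sauce_bottle: bystander: closed sauce bottle, 64 mm across, 200 mm tall, right side, beyond the bowl; origin under its centre
- bowl: bystander: steel bowl, 120 mm across, 50 mm high, right side; origin under its centre
- ramekin: bystander: white ceramic ramekin, 72 mm across, 40 mm high, left side, beyond the bread roll; origin under its centre
- turner: bystander: kitchen turner, 260 mm long, lying flat on the right, partly below the right-hand tread; origin at the middle of its underside
Things that resemble listed ones, but are neither listed nor needed, are in the scene too. What is shaped like the onion but blue or yellow is not meant.

How it is judged:
On the way:
1. the lever is held down by the fingers, the lid at least 1.0 rad open, while the onion lies in the catch pan, nearly still (x of onion in the frame of onion_hopper between 0.08 and 0.165 m and y of onion in the frame of onion_hopper between -0.06 and 0.06 m and z of onion in the frame of onion_hopper below 0.08 m and value of joint onion_lid above 1 rad and linear speed of onion below 0.05 m/s and contact force between the fingers and onion_lever above 0.5 N), for 0.2 s.
At the end, for the whole second after the job is handed in: The onion lies at rest in its hopper's catch pan (80 to 165 mm ahead of the hopper's origin, within the pan's walls), and both lids are shut within 0.04 rad (x of onion in the frame of onion_hopper between 0.08 and 0.165 m and y of onion in the frame of onion_hopper between -0.06 and 0.06 m and z of onion in the frame of onion_hopper below 0.08 m and value of joint each of onion_lid, shallot_lid below 0.04 rad and linear speed of onion below 0.03 m/s); the robot touches nothing.
It fails at once if the onion hopper's lid falls shut faster than 2 rad/s (slams) (velocity of joint onion_lid below -2 rad/s).
It fails at once if the shallot hopper's lid is opened by more than 0.12 rad (value of joint shallot_lid above 0.12 rad).
It fails at once if the onion or the shallot is touched by the robot (contact force between any of the fingers, the arm and onion above 0.3 N or contact force between any of the fingers, the arm and shallot above 0.3 N).
It fails at once if the onion or the shallot is lifted (centre above 130 mm) (height (world z) of any of onion, shallot above 0.13 m).
It fails at once if a bystander is moved by more than 20 mm (distance of any of spice_jar, spoon, bread_roll, sauce_bottle, bowl, ramekin, turner from where it was at the start of the episode above 0.02 m).
It also fails if it takes over 38 s, if anything falls off the work surface, if the arm or the gripper's body presses on something with over 40 N, if the wrist force passes 120 N, or if a joint passes its speed limit or range.

## Working session

There is one attempt and no reset: what is moved stays moved. The work goes in short steps, each a Python script; the robot and the scene stay as the last script left them, time stands still between calls to the robot, and variables do not carry over. Pictures are saved under pics/ and viewed, at most 10 in all, crops included, and the job is handed in when it is done.

```bash
mkdir -p pics; cat > h.py <<'E'
import numpy as np, cv2
from station import *
def pts(name):
    p=imaging.camera_params(name); im,d=imaging.read_camera(name)
    v,u=np.indices(d.shape)
    c=np.stack([(u-p["cx"])/p["fx"]*d,(v-p["cy"])/p["fy"]*d,d,np.ones_like(d)],-1)
    T=np.array(p["pose"]); return im,d,(c@T.T)[...,:3]
E
python3 - <<'E'
from h import *
for n in("top","side"):
    im,d,P=pts(n); cv2.imwrite(f"pics/{n}.png",im); np.savez(f"{n}.npz",im=im,d=d,P=P)
    for l in("onion","shallot","onion_tread","onion_hopper","spice_jar"):
        for r in imaging.look_for(l,n)[:3]:
            b=r["box"];u,v=int(b[0]*560),int(b[1]*420)
            print(n,l,round(r["score"],2),u,v,int(b[2]*560),int(b[3]*420),P[v,u].round(3))
print(current_time_s())
E
```

```text
top onion 0.89 261 156 26 26 [0.72  0.071 0.064]
top onion 0.8 169 239 23 24 [0.471 0.326 0.072]
top onion 0.59 208 174 21 23 [0.654 0.215 0.112]
top shallot 0.68 346 183 14 13 [ 0.64  -0.175  0.088]
top onion_tread 0.89 210 203 50 79 [0.578 0.215 0.064]
top onion_hopper 0.8 207 175 56 137 [0.65  0.217 0.115]
top spice_jar 0.74 284 198 14 23 [0.592 0.001 0.101]
side onion 0.82 332 209 21 24 [0.721 0.044 0.052]
side onion 0.73 244 173 21 20 [0.467 0.307 0.055]
side shallot 0.62 325 252 13 9 [ 0.643 -0.182  0.084]
side onion_tread 0.57 282 165 81 17 [0.621 0.427 0.002]
side onion_hopper 0.74 299 177 117 61 [0.636 0.151 0.114]
side onion_hopper 0.55 352 329 30 77 [ 0.629 -0.471  0.128]
side spice_jar 0.54 296 223 14 36 [ 0.594 -0.024  0.067]
0.6
```

View pics/top.png

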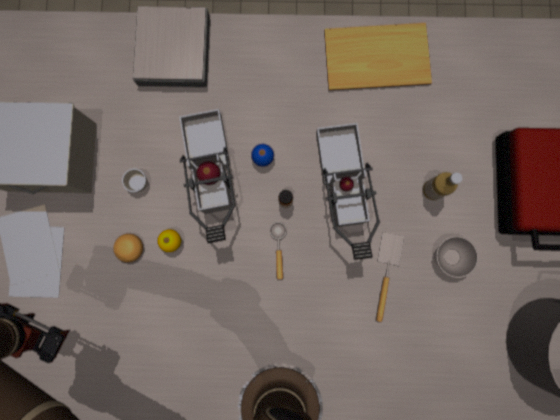

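View pics/side.png

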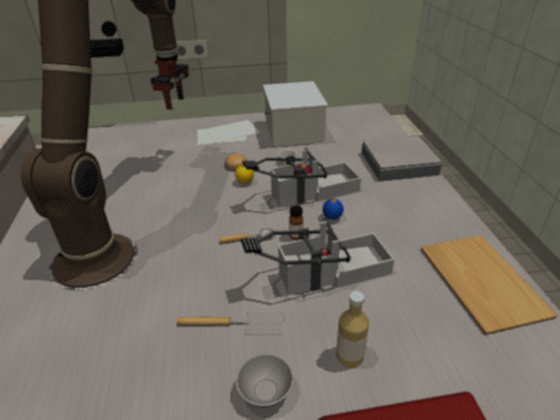

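Candidates for the onion in the top view are red (208,173) in the left hopper, blue (262,155), yellow (169,240), and small red (347,184), which is the shallot in the right hopper. The description picks the big red one, so the left hopper, whose tread is at about (215,233). The side view agrees. I'll check this in a close crop and measure the tread.

```bash
python3 - <<'E'
from h import *
z=np.load("top.npz"); im,P=z["im"],z["P"]
cv2.imwrite("pics/crop.png",cv2.resize(im[95:275,150:400],None,fx=3,fy=3,interpolation=cv2.INTER_CUBIC))
# tread: high dark points near the lever's rear end
sub=P[222:246,200:232].reshape(-1,3); m=(sub[:,2]>.13)&(sub[:,2]<.2); t=sub[m]
print("tread",len(t),t.mean(0),t.min(0),t.max(0))
for v in range(222,246,2): print(v,[f"{P[v,u,2]*1000:.0f}" for u in range(202,230,2)])
# hopper: yaw from low box (trough+pan) points
H=P[105:245,175:240].reshape(-1,3); 
for lo,hi in((.02,.06),(.09,.115),(.12,.17)):
    q=H[(H[:,2]>lo)&(H[:,2]<hi)]; r=cv2.minAreaRect((q[:,:2]*1000).astype(np.float32)); print(lo,hi,r)
E
```

```text
tread 346 [0.4865243  0.18276233 0.16281784] [0.45871124 0.15342358 0.14259967] [0.51692852 0.22584316 0.17433576]
222 ['148', '5', '2', '-4', '-2', '1', '-1', '0', '2', '1', '-2', '151', '147', '-3']
224 ['150', '148', '2', '-1', '-1', '0', '1', '1', '-1', '-2', '151', '152', '-3', '-10']
226 ['152', '152', '147', '1', '0', '-7', '161', '158', '159', '164', '161', '148', '-1', '-2']
228 ['3', '1377', '162', '165', '158', '165', '164', '161', '162', '160', '163', '-2', '-0', '-3']
230 ['2', '1', '158', '161', '162', '163', '165', '165', '160', '163', '164', '161', '1', '3']
232 ['5', '-0', '161', '161', '160', '164', '166', '165', '166', '164', '164', '163', '0', '1']
234 ['-0', '1', '162', '166', '164', '165', '164', '163', '166', '168', '168', '166', '-0', '3']
236 ['5', '-2', '162', '163', '163', '163', '165', '166', '168', '169', '169', '164', '5', '-8']
238 ['-3', '-0', '-4', '169', '166', '172', '168', '170', '170', '169', '172', '169', '-1', '-5']
240 ['0', '1', '-2', '171', '168', '168', '168', '166', '174', '168', '166', '166', '0', '-1']
242 ['-5', '-3', '-1', '163', '167', '172', '166', '-3', '1', '-2', '2', '-4', '2', '1']
244 ['4', '-3', '1', '-0', '-1', '-6', '-3', '-4', '1', '-6', '2', '2', '-2', '-0']
0.02 0.06 ((660.9194946289062, 238.1796417236328), (404.2767333984375, 160.35684204101562), 0.6291946768760681)
0.09 0.115 ((642.0865478515625, 213.7837371826172), (165.73587036132812, 130.67977905273438), 12.165452003479004)
0.12 0.17 ((586.5689086914062, 204.28729248046875), (254.37705993652344, 133.1916961669922), 12.235421180725098)
```

View pics/crop.png

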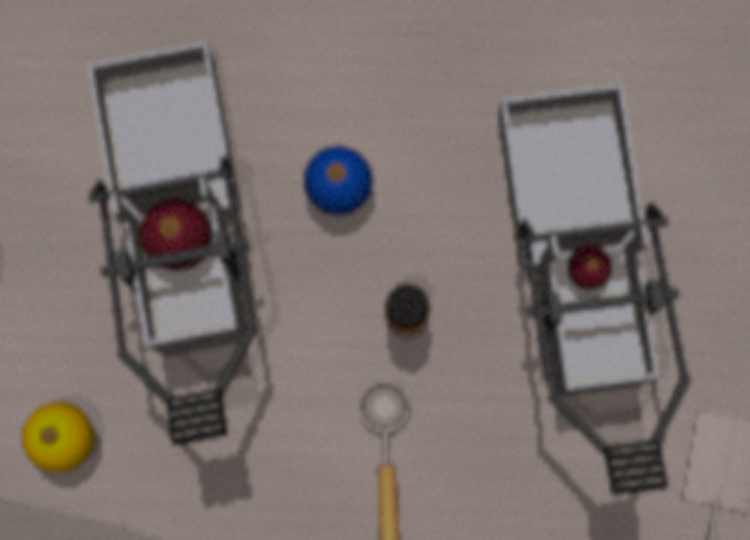

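The crop confirms it: the big red onion is in the left hopper (crop 175,233), the small shallot is in the right one (590,267), and the tread is at crop (197,416). Next I'll move above the tread with the fingers closed.

```bash
python3 - <<'E'
from h import *
from scipy.spatial.transform import Rotation as R
z=np.load("top.npz"); P=z["P"]
s=P[227:243,205:226].reshape(-1,3); s=s[(s[:,2]>.153)&(s[:,2]<.18)]
r=cv2.minAreaRect((s[:,:2]*1000).astype(np.float32)); print(r, s.mean(0))
t=np.array(r[0])/1000; yaw=np.radians(12.2)
np.save("tread.npy",t)
print("origin",t+.219*np.array([np.cos(yaw),np.sin(yaw)]))
best=None
for a in(yaw,yaw+np.pi):
    q=(R.from_euler("z",a)*R.from_euler("x",np.pi)).as_quat()
    j=bot.ik([*t,.23],q)
    print(a,None if j is None else np.round(j,2))
    if j is not None:
        c=np.abs(np.array(j)-current_joints()).max()
        if best is None or c<best[0]: best=(c,q)
q=best[1]; np.save("q.npy",q)
bot.command_gripper(0.0)
bot.reach([*t,.23],q)
print(current_ee_pos(),current_time_s(),current_wrist_force(),current_gripper_width())
im,d,_=pts("side"); cv2.imwrite("pics/s2.png",cv2.resize(im[60:260,160:420],None,fx=3,fy=3))
im,_=imaging.read_camera("wrist"); cv2.imwrite("pics/w2.png",im)
E
```

```text
((483.67547607421875, 181.4754180908203), (43.265316009521484, 50.421695709228516), 11.807703018188477) [0.48241746 0.18107511 0.1650356 ]
origin [0.69772956 0.22775555]
0.2129301687433082 [-0.97  0.24  0.62  1.88 -0.16  1.07 -1.64]
3.3545228223331014 [-0.56  0.22  0.13  1.85 -0.03  1.07  1.36]
[0.48348519 0.18249908 0.23000764] 3.625 [-0.18010533  0.73026106 -0.38065906] 0.005798039451763921
```

View pics/s2.png

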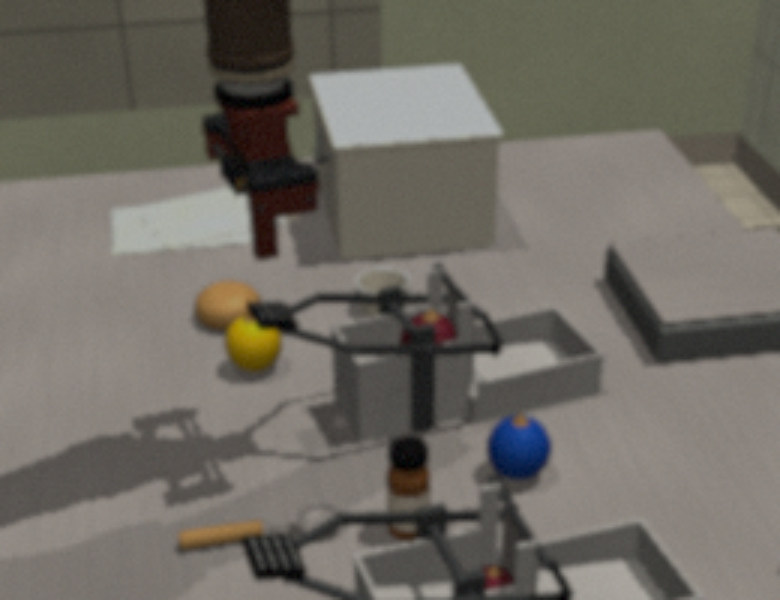

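View pics/w2.png

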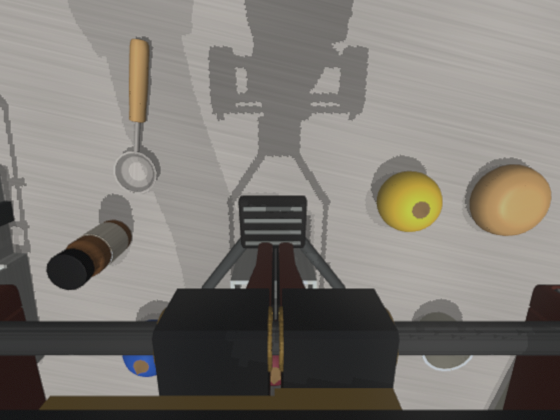

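The side view shows the closed fingertips at crop (265,250), directly above the onion tread at (270,315). The wrist view shows the tread at (272,220), centred in line with the fingers. Now I'll press.

```bash
python3 - <<'E'
from h import *
t=np.load("tread.npy")
bot.move_l([*t,.18],max_speed=.1)
print(current_wrist_force(),current_time_s())
print(bot.move_l([*t,.11],max_speed=.05,guard=20),current_ee_pos(),current_wrist_force())
print(bot.move_l([*t,.085],max_speed=.025,guard=8),current_ee_pos(),current_wrist_force())
bot.hold(1.5)
print(current_ee_pos(),current_wrist_force(),current_time_s())
im,d,P=pts("top"); cv2.imwrite("pics/t3.png",cv2.resize(im[95:275,150:330],None,fx=3,fy=3))
o=np.array([.6977,.2278]);c,s=np.cos(.2129),np.sin(.2129)
for r in imaging.look_for("onion","top"):
    b=r["box"];p=P[int(b[1]*420),int(b[0]*560)];e=p[:2]-o
    print(r["score"],p.round(3),"hopper",c*e[0]+s*e[1],-s*e[0]+c*e[1])
im,d,P=pts("side"); cv2.imwrite("pics/s3.png",cv2.resize(im[60:260,160:420],None,fx=3,fy=3))
E
```

```text
[-0.10408078 -0.02165298  0.02858431] 4.375
False [0.48423586 0.18159375 0.1100836 ] [-2.00166344  0.85541022  0.81814043]
True [0.48554671 0.18189933 0.09581942] [-1.45880237 -0.39338622  7.01035249]
[0.48553228 0.18190566 0.0958918 ] [-0.8612295  -0.78497643  6.51500304] 8.0833
0.76 [0.815 0.243 0.077] hopper 0.11769934971106309 -0.0103928112108293
0.68 [0.722 0.068 0.067] hopper -0.010271256855511675 -0.161615417909402
0.61 [0.462 0.34  0.07 ] hopper -0.20611644565964535 0.15969536359880315
```

View pics/s3.png

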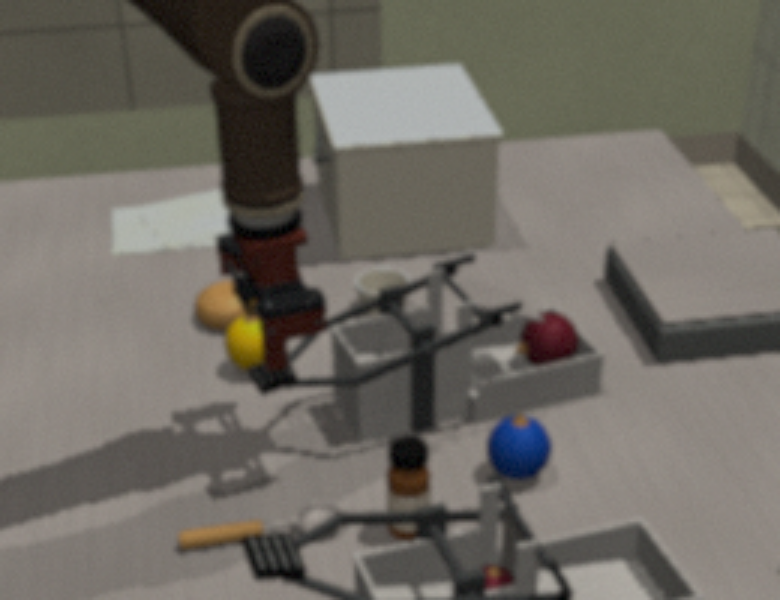

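The onion is in the pan at crop (550,335), which puts it at hopper x of about 118 mm, and the lever is down. I'll push a little further to be sure it is on the stop, hold, then release slowly.

```bash
python3 - <<'E'
from h import *
t=np.load("tread.npy"); xy=current_ee_pos()[:2]
print(bot.move_l([*xy,.086],max_speed=.01,guard=12),current_ee_pos(),current_wrist_force())
bot.hold(1.5)
print(current_ee_pos(),current_wrist_force(),current_time_s())
bot.move_l([*xy,.18],max_speed=.02)   # ~0.3 rad/s mean lid speed
print(current_ee_pos(),current_wrist_force(),current_time_s())
bot.move_l([*xy,.26],max_speed=.1)
bot.hold(.5)
im,d,P=pts("top"); 
s=P[220:246,200:232].reshape(-1,3); s=s[(s[:,2]>.155)&(s[:,2]<.18)]; print("tread",len(s),s.mean(0) if len(s) else 0)
o=np.array([.6977,.2278]);c,sn=np.cos(.2129),np.sin(.2129)
for r in imaging.look_for("onion","top")[:1]:
    b=r["box"];p=P[int(b[1]*420),int(b[0]*560)];e=p[:2]-o
    print(r["score"],p.round(3),"hopper",c*e[0]+sn*e[1],-sn*e[0]+c*e[1])
im,d,P=pts("side"); cv2.imwrite("pics/s4.png",cv2.resize(im[60:260,160:420],None,fx=3,fy=3))
print(current_time_s())
E
```

```text
True [0.48557565 0.18186628 0.09578813] [-2.22260277 -0.40839652  8.57708975]
[0.48555409 0.18187956 0.09581836] [-1.85955783 -0.99880575  6.98547149] 10.0667
[0.48553764 0.18187901 0.1799698 ] [-0.02063481 -0.36109391 -0.33846255] 14.475
tread 46 [0.47621434 0.16511675 0.16606965]
0.69 [0.798 0.247 0.082] hopper 0.10220966828958529 -0.0027735518282667217
16.075
```

View pics/s4.png

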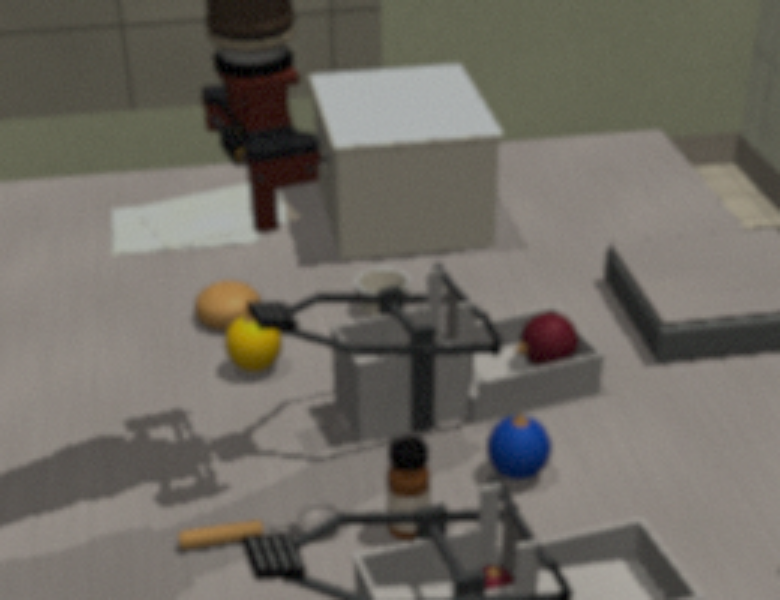

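The lever is back up at its rest position, the lid is shut, the onion is at rest in the pan at crop (550,338), and the hand is clear. I'm handing the job in.

```bash
python3 -c "
from h import *
print(bot.finish_job())"
```

```text
the job is handed in; nothing more can be done
None
```

I pressed the onion hopper's lever to its stop and held it until the onion settled in the pan. I then let it up slowly, with the lid easing shut and the hand clear, and handed the job in at about 16 s of the 38 s allowed; no verdict came back.

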